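Nest a canister in the V-stop and shut the retaining gate

TASK

Gently push the short brass canister across the bench, without gripping or lifting it, into the steel V-stop until it stands against both arms of the V. Then push the V-stop's swing gate fully shut behind it. Leave the tall canister, the steel tube and the steel cap where they stand.

Things in the scene. Friction and masses are not known exactly. Their poses are not given: they have to be found in the camera images.
- canister: short brass canister to be pushed: upright cylinder 66 mm in diameter, 50 mm high, plus a copper filler neck 22 mm in diameter rising 12 mm more from the middle of its top; about 0.3 to 0.65 kg, loose on the bench, slides with a push of a few newtons. Origin at the centre of its underside, z up its axis.
- nest: V-stop: two upright dark steel plates, 75 long, 12 thick, 40 mm high, fixed to the bench at a right angle (no base plate); opens roughly to +y. Origin on the bench where the centre of the canister's underside is when it touches both arms. Its x axis points out of the mouth; inner corner at x = -47 mm; arms run 45 degrees either side of x, their inner edges ending at x = 6, y = +-53 mm.
- gate (a joint): swing gate angle, rad: 0 = fully shut (stop), up to 2.4 open; starts 1.9 to 2.3. Stiff hinge, stays where left, 1 N at its end moves it. Aluminium bar 12 mm thick, 20 to 36 mm above the bench, 105 mm long from the pivot. From the pivot it points along (sin a, cos a) in the nest's x, y at angle a; shut, it lies across the mouth, 3 mm clear of a canister that is home.
- gate_hinge (a point): point on the gate's upright pivot axis, 28 mm above the bench (middle of the bar's height), at x = 42, y = -70 mm in the nest's frame. Its y axis points along the bar to the free end; its x axis is square to the bar, on the side to push on to shut the gate.
- gate_pin (a point): top of the black upright pin, 12 mm in diameter, on the gate bar 92 mm from the pivot; 48 mm above the bench.
- tall_canister: bystander: brass canister of the same 66 mm diameter but with a body 105 mm high (117 mm with its neck), loose. Origin at the centre of its underside.
- tube: bystander: short steel tube standing upright, 60 mm outside diameter, 60 mm high, loose. Origin at the centre of its underside.
- cap: bystander: turned steel cap, flange 48 mm in diameter and 12 mm thick with a 24 mm stem, 34 mm high in all, loose. Origin at the centre of its underside.
- crate: bystander: wooden crate of finished canisters, 220 x 300 mm, canisters up to 132 mm above the bench, fixed. Origin at the centre of its underside, long side along its y.
Mind the look-alikes: they are no part of the job. Leave any purple look-alike of the canister alone.

How it is judged (in metres and radians):
On the way, in this order (a step that is already met when the one before it is completed fails the run):
1. the short canister stands home against both arms of the V (within 5 mm) while the gate is still open (horizontal distance between canister and nest below 0.005 m and value of joint gate above 0.5 rad and height (world z) of canister below 0.004 m and angle between canister's own z axis and vertical below 0.1 rad), for 0.2 s.
2. the gate is fully shut behind it (horizontal distance between canister and nest below 0.005 m and value of joint gate below 0.06 rad), for 0.2 s.
At the end, for the whole second after the job is handed in: The short canister stands upright on the bench, at rest, its centre within 5 mm of the place where it touches both arms of the V, the gate is shut (within 0.06 rad), and the tall canister, tube and cap are within 30 mm of where they stood (all of step 2 and linear speed of canister below 0.01 m/s and height (world z) of canister below 0.004 m and angle between canister's own z axis and vertical below 0.1 rad and distance of each of tall_canister, tube, cap from where it was at the start of the episode below 0.03 m).
It fails at once if the short canister is lifted off the bench (8 mm or more) or tipped (over 0.3 rad) (height (world z) of canister above 0.008 m or angle between canister's own z axis and vertical above 0.3 rad).
It fails at once if the fingers squeeze or ram the short canister with more than 35 N (contact force between the fingers and canister above 35 N).
It fails at once if the tall canister, the tube or the cap is moved by more than 30 mm or tipped (distance of any of tall_canister, tube, cap from where it was at the start of the episode above 0.03 m or angle between any of tall_canister, tube, cap's own z axis and vertical above 0.4 rad).
It also fails if it takes over 72 s, if anything falls off the work surface, if the arm or the gripper's body presses on something with over 40 N, if the wrist force passes 120 N, or if a joint passes its speed limit or range.

ROBOT

A 6-joint arm with a two-finger parallel gripper is mounted at the origin on the work surface. World frame = base frame: x ahead of the robot, y to its left, z up, the work surface at z = 0. Lengths are in mm, angles in rad, forces in N, time in s.
With the tool pointing down it reaches from about 300 to 775 mm from the base axis. Payload 14.6 kg.
Tool frame: the origin (TCP) lies at the very end of the fingers, on their centre line; the grasp point (between the pads) lies 19 mm behind it; z points along the fingers, y is the line along which they close (so a half turn about z gives the same grasp; the last joint's range is limited). The gripper opens to 94 mm and grips with 3 to 60 N. Pads are 16 mm wide; open, the fingers measure 119 mm over their backs; the gripper's body (75 mm by 177 mm) begins 78 mm behind the grasp point.
Start: joints at [-0.067, 0.3, 1.521, -0, 1.321, -0.067], TCP at [549.99, -0.002, 205.446] pointing down, gripper open.
Joint ranges: [-3.03, 3.03], [-0.79, 2.21], [0.23, 2.52], [-1.04, 4.18], [0, 3.07], [-2.55, 2.55]. Speed limits (rad/s): [2.22, 2.22, 2.57, 3.14, 3.14, 3.14].

INTERFACE

Orientations are given as [roll, pitch, yaw] about the fixed x, y, z axes, in that order (R = Rz(yaw) Ry(pitch) Rx(roll)).
In Python, from cell import manip gives the robot as it stands.
- The arm moves only by the tool servo_tool, never from a script. Its argument "rows" is a list of rows, each a list of 7 numbers: the turn, a rotation vector about the world's x, y, z in degrees, then the shift along the world's x, y, z in mm, then the closure, from 0 (fully open) to 1 (shut). In form: [[rx, ry, rz, dx, dy, dz, fingers], ...]. A call has 1 to 20 rows; each row shifts and turns the commanded pose from where the row before left it; what a row does not reach is not made up. A row lasts 1/8 s, in which the tool goes at most 62.5 mm and 10.7 degrees, less where a joint would pass 70% of its speed; a pose out of reach is approached as far as the arm can. A call with a gripper value outside its range is refused whole. The fingers move at their own pace and stop on an object; "grip_force" is the grip in N (left out, the last holds). Time passes only in rows, so rows that do not move let the fingers close. It gives the time, the measured TCP pose, the force, the opening and the grip force at its end, in the units of the state.
- manip.read_state(): the state, without advancing time (a new reading comes with each control period).
- manip.camera(name): name is "scene" or "side" or "wrist"; returns the picture (384x512x3 uint8, red, green, blue); there is no depth.
- manip.camera_info(name): a dict with "fx", "fy", "cx", "cy" (pixels), "position" and "rotation" of the camera in the world; the wrist camera has in their place "T_tool_cam" (4x4, takes a point from camera to tool coordinates, whose origin is the TCP and whose axes are the flange's). Camera axes: x right, y down, z forward; pixel columns grow to the right and rows downward; lengths in mm; the calibration is good to about 2 mm. The wrist camera is an equidistant fisheye: a pixel r from the principal point sees the ray r / f radians off the axis. A picture is of the moment at which its call begins: read the wrist's pose just before it. camera_info takes no time and is no camera call.
- manip.sign_off(): hands the job in; it is judged then, once.
The state is a dict: "clock": time; "joints": joint angles; "qd": joint speeds; "effort": joint torques, N m; "eef_pos": TCP position; "eef_rot": TCP orientation; "wrist_force": force on the tool from outside, world axes, zero at the start; "moment": the same for the moment, N m; "finger_gap": finger opening in mm; "finger_force": force on a finger pad.
Only numpy, scipy, OpenCV 4.12 (cv2) and the standard library are available. Lean on these libraries where they do the work, as an engineer would, in place of code of your own. Each camera call takes 0.05 s, during which the arm holds its last target. There are 200 camera calls.

## Working session

There is one attempt and no reset: what is moved stays moved. The work goes in short steps, Python scripts to look and compute and a tool call to move; the robot and the scene stay as the last step left them, time stands still between calls to the robot, and variables do not carry over. Pictures are saved under pics/ and viewed, at most 10 in all, crops included, and the job is handed in when it is done.

Besides the shell and the picture viewer there is one more tool, called by a JSON object that holds its "name" and its "arguments". servo_tool: Moves the arm, as the interface text tells. Its arguments: {"type":"object","properties":{"rows":{"type":"array","items":{"type":"array","items":{"type":"number"}}},"grip_force":{"type":"number"}},"required":["rows"]}

```bash
mkdir -p pics
cat > h.py <<'E'
import numpy as np, cv2
from cell import manip
def shot(n,f):
    s=manip.read_state(); im=manip.camera(n); cv2.imwrite('pics/'+f,im[:,:,::-1]); return s,im
def cast(n,u,v,z):
    i=manip.camera_info(n); d=np.array(i['rotation'])@[(u-i['cx'])/i['fx'],(v-i['cy'])/i['fy'],1]
    p=np.array(i['position']); return p+d*(z-p[2])/d[2]
def proj(n,P):
    i=manip.camera_info(n); c=np.array(i['rotation']).T@(np.array(P)-i['position']); return c[:2]/c[2]*[i['fx'],i['fy']]+[i['cx'],i['cy']]
E
python3 - <<'E'
from h import *
a=shot('scene','scene.png')[1];b=shot('side','side.png')[1]
cv2.imwrite('pics/both.png',np.hstack([a,b])[:,:,::-1]) if 0 else None
for n in('scene','side'):
    i=manip.camera_info(n);print(n,{k:np.round(v,3).tolist() for k,v in i.items()  if not isinstance(v,str)})
print(manip.read_state()['clock'])
E
```

```text
scene {'fx': 458.905, 'fy': 458.905, 'cx': 253.347, 'cy': 196.746, 'position': [1239.537, -279.124, 1091.819], 'rotation': [-2.503, 0.007, 1.024]}
side {'fx': 450.123, 'fy': 450.123, 'cx': 247.462, 'cy': 183.1, 'position': [388.326, 875.424, 600.339], 'rotation': [-2.188, -0.006, -2.881]}
0.1
```

View pics/scene.png

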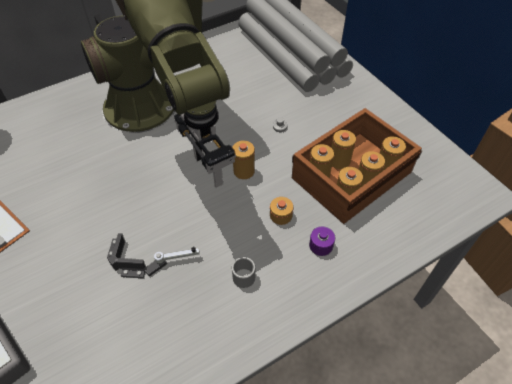

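View pics/side.png

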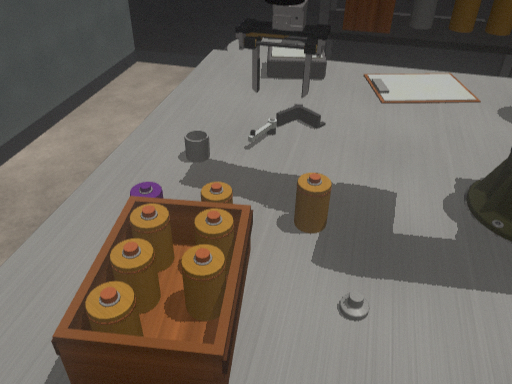

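Candidates: the short brass canister is at scene (282,210), side (217,200). The tall one is at scene (243,160), the purple one at scene (322,240), and the crate canisters at scene (320–395,140–178). I choose (282,210): it is brass, short and stands free. The V-stop is at scene (113–145,240–272), the gate pin near (195,250), and the tube at (244,272).

```bash
sed -i 's/^from cell/from scipy.spatial.transform import Rotation as R\nfrom cell/; s/np.array(i\[.rotation.\])/R.from_euler("xyz",i["rotation"]).as_matrix()/' h.py
cat >> h.py <<'E'
def tri(a,b):
    A=[];B=[]
    for n,(u,v) in(('scene',a),('side',b)):
        i=manip.camera_info(n); p=np.array(i['position']); d=cast(n,u,v,0)-p; d/=np.linalg.norm(d); M=np.eye(3)-np.outer(d,d); A.append(M);B.append(M@p)
    x,r,_,_=np.linalg.lstsq(np.vstack(A),np.hstack(B),rcond=None); return x.round(1),float(np.sqrt(r.sum()).round(1))
E
python3 - <<'E'
from h import *
a=cv2.imread('pics/scene.png');b=cv2.imread('pics/side.png')
c1=cv2.resize(a[225:290,100:210],None,fx=7,fy=7,interpolation=3)[:,:770]
c2=cv2.resize(b[95:150,240:330],None,fx=7,fy=7,interpolation=3)
cv2.imwrite('pics/c1.png',c1);cv2.imwrite('pics/c2.png',c2)
c3=np.hstack([cv2.resize(a[190:230,260:305],None,fx=8,fy=8,interpolation=3),cv2.resize(b[175:215,195:240],None,fx=8,fy=8,interpolation=3)])
cv2.imwrite('pics/c3.png',c3)
print(manip.read_state()['eef_rot'])
print('can top nom',tri((282,204),(216.5,187)), 'tall',tri((243,146),(315,177)),'pin',tri((194.5,249),(253,131)))
print(cast('scene',244,266,60),cast('side',197,137,60),'tube',cast('scene',280,122,34),cast('side',355,297,34))
E
```

```text
[-3.14057389e+00 -8.63404775e-05  1.57078332e+00]
can top nom (array([641.2, 167.5,  57.5]), 2.7) tall (array([443.6, 161.1, 114.7]), 1.5) pin (array([ 633.8, -102.9,   45.2]), 4.4)
[754.78027334 -20.31241546  60.        ] [748.49182586 -14.91339469  60.        ] tube [351.14681888 354.46442751  34.        ] [342.60339541 362.9049713   34.        ]
```

View pics/c1.png

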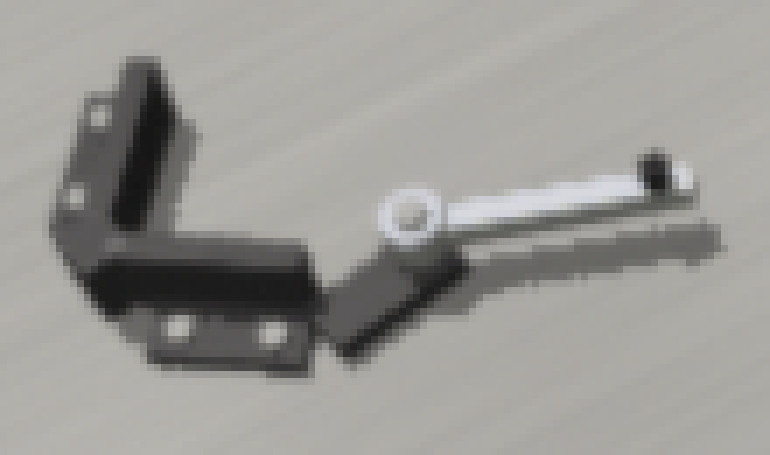

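View pics/c2.png

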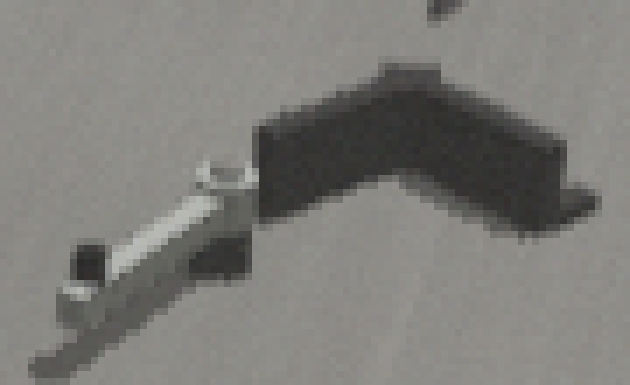

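View pics/c3.png

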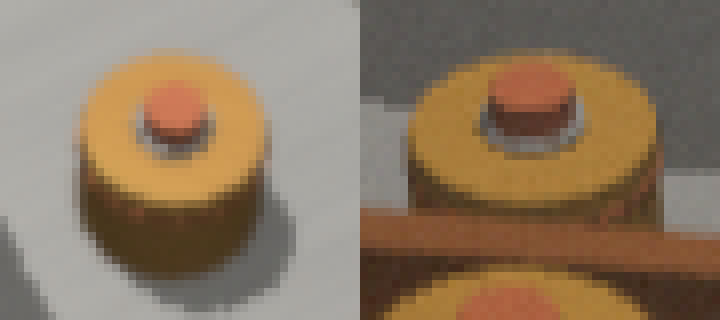

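The crops confirm the target is the short canister, brass with a copper neck. In the V crop the inner corner is at about (113,238), the arm tips at (308,243) and (158,62), the gate pivot at (413,214) and the pin at (655,165). The mouth faces up and to the right, and the gate is wide open.

Run:
```python
from h import *
f=lambda x,y:(100+x/7-.43,225+y/7-.43); g=lambda x,y:(240+x/7-.43,95+y/7-.43)
S=dict(corner=(113,238),tipA=(306,243),tipB=(158,65),piv=(413,214),pin=(655,158)); D=dict(corner=(415,88),tipA=(268,126),tipB=(565,145),piv=(226,172),pin=(91,252))
P={}
for k in S:
    z=dict(piv=40,pin=48).get(k,40)
    a,b=cast('scene',*f(*S[k]),z)[:2],cast('side',*g(*D[k]),z)[:2]; P[k]=(a+b)/2
    print(k,a.round(1),b.round(1),tri(f(*S[k]),g(*D[k])))
N=dict(corner=(-47,0),tipA=(6,-53),tipB=(6,53),piv=(42,-70))
from scipy.optimize import least_squares
def T(q,p): c,s=np.cos(q[2]),np.sin(q[2]); return np.array([q[0]+c*p[0]-s*p[1],q[1]+s*p[0]+c*p[1]])
r=least_squares(lambda q:np.hstack([T(q,N[k])-P[k] for k in N]),[560,-150,1.5]); q=r.x
print('nest',q, r.fun.round(1)); h=T(q,(42,-70)); print('hinge',h)
d=P['pin']-h; c,s=np.cos(q[2]),np.sin(q[2]); dl=[c*d[0]+s*d[1],-s*d[0]+c*d[1]]; print('gate ang',np.arctan2(*dl),np.hypot(*d))
# canister: body top ellipse from mask, and neck top
def hsv(n): return cv2.cvtColor(cv2.imread(f'pics/{n}.png'),cv2.COLOR_BGR2HSV)
# neck top centre
ns=(260+176/8-.43,190+102/8-.43); nd=(195+(531-360)/8-.43,175+82/8-.43)
bs=(260+173/8-.43,190+129/8-.43); bd=(195+(533-360)/8-.43,175+128/8-.43)
print('neck',tri(ns,nd),cast('scene',*ns,62),cast('side',*nd,62)); print('body',tri(bs,bd),cast('scene',*bs,50),cast('side',*bd,50))
print(manip.read_state()['clock'])
```

```text
corner [ 552.2 -288.7] [ 543.7 -285.3] (array([ 546.5, -289.7,   36. ]), 3.8)
tipA [ 591.7 -228.3] [ 593.9 -236. ] (array([ 593.1, -228.7,   43.3]), 0.8)
tipB [ 489.7 -246.2] [ 478.7 -251.1] (array([ 482.4, -247.7,   38.1]), 7.2)
piv [ 601.3 -189.4] [ 601.5 -193.1] (array([ 601.4, -189.7,   41.4]), 0.9)
pin [ 631.7 -102.8] [ 632.2 -103.4] (array([ 632. , -102.8,   48.4]), 0.1)
nest [ 539.61154564 -244.37331698    1.73646643] [-0.6 -3.7 -1.9  2.4  2.2  1.4  0.3 -0.2]
hinge [ 601.72675191 -191.40444734]
gate ang 2.0662336375250563 93.33668341633732
neck (array([640.8, 167.5,  63.7]), 0.7) [640.2459354  168.41100775  62.        ] [641.23170055 164.74474952  62.        ]
body (array([641. , 166.8,  48.6]), 0.8) [642.40320805 166.34415594  50.        ] [640.00464916 168.15255173  50.        ]
0.1
```

Run:
```python
from h import *
for p in [(295,178),(346,213)]: print('crate bottom',cast('scene',*p,0).round(0))
for p in [(294,157),(346,191),(419,156),(365,114)]: print('crate rim',cast('scene',*p,70).round(0))
print(tri((294,157),(251,207)),tri((346,191),(131,201)))
print('purple',cast('scene',322,234,50).round(0),tri((351,176),(150,212)))
for p in [(323,152),(351,174)]: print('crate can top',cast('scene',*p,132).round(0))
```

```text
crate bottom [549. 281.   0.]
crate bottom [733. 332.   0.]
crate rim [526. 288.  70.]
crate rim [707. 340.  70.]
crate rim [717. 604.  70.]
crate rim [494. 583.  70.]
(array([544. , 268.7, 101.9]), 5.6) (array([737.8, 316.4, 116. ]), 12.1)
purple [777. 208.  50.] (array([697.6, 350. , 122. ]), 4.3)
crate can top [596. 333. 132.]
crate can top [700. 349. 132.]
```

{"name": "servo_tool", "arguments": {"rows": [[0, 0, 0, 5, 12, 0, 0.57], [0, 0, 0, 11, 26, 0, 0.57], [0, 0, 0, 13, 32, 0, 0.57], [0, 0, 0, 13, 32, 0, 0.57], [0, 0, 0, 13, 32, 0, 0.57], [0, 0, 0, 13, 32, 0, 0.57], [0, 0, 0, 13, 32, 0, 0.57], [0, 0, 0, 8, 17, 0, 0.57], [0, 0, 0, 2, 5, 0, 0.57], [0, 0, 0, 0, 0, 0, 0.57]]}}

```text
clock: 1.35
eef_pos: [640.8, 220.1, 205.1]
eef_rot: [-3.141, 0.0, 1.571]
wrist_force: [-0.1, 1.2, -0.7]
finger_gap: 40.3
finger_force: 0.0
```

{"name": "servo_tool", "arguments": {"rows": [[0, 0, 0, 0, 0, -15, 0.57], [0, 0, 0, 0, 0, -30, 0.57], [0, 0, 0, 0, 0, -30, 0.57], [0, 0, 0, 0, 0, -30, 0.57], [0, 0, 0, 0, 0, -30, 0.57], [0, 0, 0, 0, 0, -25, 0.57], [0, 0, 0, 0, 0, -15, 0.57], [0, 0, 0, 0, 0, -5, 0.57], [0, 0, 0, 0, 0, 0, 0.57]]}}

```text
clock: 2.48
eef_pos: [641.2, 219.9, 25.8]
eef_rot: [3.141, -0.0, 1.571]
wrist_force: [-0.1, 0.9, -0.0]
finger_gap: 40.2
finger_force: 0.0
```

Run:
```python
from h import *
a=shot('scene','s2.png')[1];b=shot('side','d2.png')[1]
cv2.imwrite('pics/m2.png',np.hstack([cv2.resize(a[130:260,220:360],(392,364)),cv2.resize(b[120:250,150:290],(392,364))])[:,:,::-1])
```

```text
(no output)
```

View pics/m2.png

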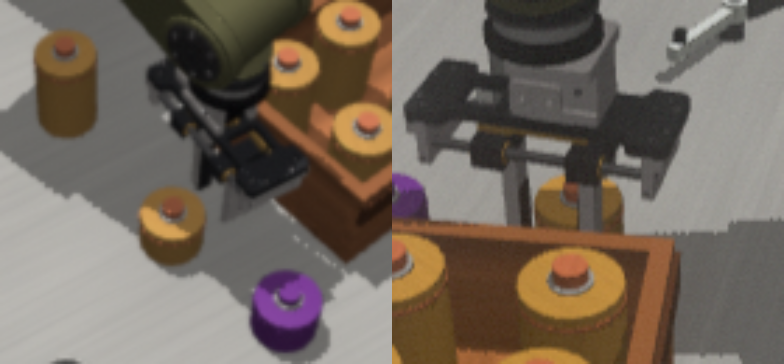

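The fingers straddle the back of the canister and clear the crate, so I start pushing slowly.

{"name": "servo_tool", "arguments": {"rows": [[0, 0, 0, 0, -4, 0, 0.57], [0, 0, 0, 0, -4, 0, 0.57], [0, 0, 0, 0, -3, 0, 0.57], [0, 0, 0, 0, -3, 0, 0.57], [0, 0, 0, 0, -3, 0, 0.57], [0, 0, 0, 0, -3, 0, 0.57], [0, 0, 0, 0, -3, 0, 0.57], [0, 0, 0, 0, -3, 0, 0.57], [0, 0, 0, 0, -4, 0, 0.57], [0, 0, 0, 0, -4, 0, 0.57]]}}

```text
clock: 3.82
eef_pos: [641.0, 185.8, 25.4]
eef_rot: [-3.142, -0.0, 1.571]
wrist_force: [0.2, 2.2, -1.0]
finger_gap: 40.7
finger_force: 0.9
```

{"name": "servo_tool", "arguments": {"rows": [[0, 0, 0, -1, -5, 0, 0.57], [0, 0, 0, -2, -6, 0, 0.57], [0, 0, 0, -2.5, -6.5, 0, 0.57], [0, 0, 0, -2.5, -6.5, 0, 0.57], [0, 0, 0, -2.5, -6.5, 0, 0.57], [0, 0, 0, -2.5, -6.5, 0, 0.57], [0, 0, 0, -2.5, -6.5, 0, 0.57], [0, 0, 0, -2.5, -6.5, 0, 0.57], [0, 0, 0, -2.5, -6.5, 0, 0.57], [0, 0, 0, -2.5, -6.5, 0, 0.57], [0, 0, 0, -2.5, -6.5, 0, 0.57], [0, 0, 0, -2.5, -6.5, 0, 0.57], [0, 0, 0, -2.5, -6.5, 0, 0.57], [0, 0, 0, -2.5, -6.5, 0, 0.57], [0, 0, 0, -2.5, -6.5, 0, 0.57], [0, 0, 0, -2.5, -6.5, 0, 0.57], [0, 0, 0, -2.5, -6.5, 0, 0.57], [0, 0, 0, -2.5, -6.5, 0, 0.57], [0, 0, 0, -2, -5, 0, 0.57], [0, 0, 0, -1, -3, 0, 0.57]]}}

```text
clock: 6.32
eef_pos: [594.9, 62.7, 25.4]
eef_rot: [-3.142, -0.0, 1.571]
wrist_force: [0.2, 1.2, -0.5]
finger_gap: 40.5
finger_force: 0.9
```

Run:
```python
from h import *
s,a=shot('scene','s3.png');print(s['eef_pos'])
h=cv2.cvtColor(a,cv2.COLOR_RGB2HSV);m=cv2.inRange(h,(8,120,60),(28,255,255))
n,_,st,c=cv2.connectedComponentsWithStats(m)
for k in range(1,n):
    if st[k,4]>60: print(st[k],c[k].round(1),cast('scene',*c[k],35).round(0))
print(proj('scene',[s['eef_pos'][0],s['eef_pos'][1]-34,50]))
```

```text
[594.87062675  62.70329357  25.43796766]
[ 294  109  127   95 5578] [356.5 156. ] [598. 472.  35.]
[ 472  110   40   79 1653] [498.2 149.5] [807. 861.  35.]
[293 160 121  59 822] [333.8 188.6] [663. 336.  35.]
[  0 202  29  50 176] [ 13.  228.8] [ 314. -495.   35.]
[219 206  23  28 480] [230.5 219.4] [599.  28.  35.]
[ 466  215   46   80 2228] [494.4 255.9] [1059.  557.   35.]
[229.78489752 215.0874335 ]
```

{"name": "servo_tool", "arguments": {"rows": [[0, 0, 0, -1.5, -4, 0, 0.57], [0, 0, 0, -2.5, -6, 0, 0.57], [0, 0, 0, -3, -7, 0, 0.57], [0, 0, 0, -3, -7, 0, 0.57], [0, 0, 0, -3, -7, 0, 0.57], [0, 0, 0, -3, -7, 0, 0.57], [0, 0, 0, -3, -7, 0, 0.57], [0, 0, 0, -3, -7, 0, 0.57], [0, 0, 0, -3, -7, 0, 0.57], [0, 0, 0, -3, -7, 0, 0.57], [0, 0, 0, -3, -7, 0, 0.57], [0, 0, 0, -3, -7, 0, 0.57], [0, 0, 0, -3, -7, 0, 0.57], [0, 0, 0, -3, -7, 0, 0.57], [0, 0, 0, -3, -7, 0, 0.57], [0, 0, 0, -3, -7, 0, 0.57], [0, 0, 0, -3, -7, 0, 0.57], [0, 0, 0, -3, -7, 0, 0.57], [0, 0, 0, -2.5, -6, 0, 0.57], [0, 0, 0, -1.5, -5, 0, 0.57]]}}

```text
clock: 8.88
eef_pos: [538.8, -70.4, 25.5]
eef_rot: [-3.142, -0.0, 1.571]
wrist_force: [1.6, 1.4, -0.7]
finger_gap: 40.5
finger_force: 0.9
```

Run:
```python
from h import *
s,a=shot('scene','s4.png');print(s['eef_pos'])
h=cv2.cvtColor(a,cv2.COLOR_RGB2HSV);m=cv2.inRange(h,(8,120,60),(28,255,255))
n,_,st,c=cv2.connectedComponentsWithStats(m)
for k in range(1,n):
    if st[k,4]>60 and 100<c[k][0]<290: print(st[k],c[k].round(1),cast('scene',*c[k],35).round(0))
cv2.imwrite('pics/c4.png',cv2.resize(a[180:310,80:250],None,fx=4,fy=4,interpolation=3)[:,:,::-1])
```

```text
[538.82928063 -70.40616281  25.47065725]
[232 141  22  38 675] [243.2 159.7] [429. 169.  35.]
[167 213  24  28 428] [177.5 227.3] [ 546. -109.   35.]
```

View pics/c4.png

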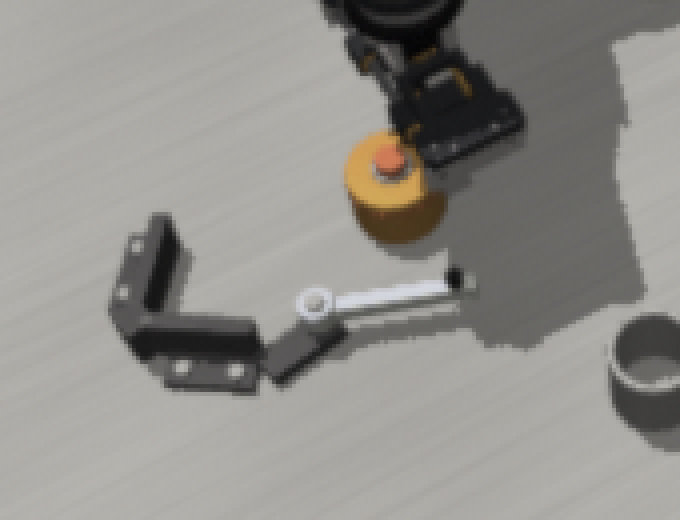

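The canister sits in the finger cradle, clear of the gate (neck at crop (390,158)). Next I line it up with the mouth axis.

{"name": "servo_tool", "arguments": {"rows": [[0, 0, 0, -1, -4, 0, 0.57], [0, 0, 0, -2, -6, 0, 0.57], [0, 0, 0, -2, -6, 0, 0.57], [0, 0, 0, -2, -6, 0, 0.57], [0, 0, 0, -2, -6, 0, 0.57], [0, 0, 0, -2, -6, 0, 0.57], [0, 0, 0, -1, -6, 0, 0.57], [0, 0, 1, 0, -6, 0, 0.57], [0, 0, 1, 0, -6, 0, 0.57], [0, 0, 1, 0, -6, 0, 0.57], [0, 0, 1, 0.5, -6, 0, 0.57], [0, 0, 1, 0.5, -6, 0, 0.57], [0, 0, 1, 1, -6, 0, 0.57], [0, 0, 1, 1, -6, 0, 0.57], [0, 0, 1, 1, -6, 0, 0.57], [0, 0, 1, 1, -6, 0, 0.57], [0, 0, 0.5, 1, -6, 0, 0.57], [0, 0, 0, 1, -6, 0, 0.57], [0, 0, 0, 1, -5, 0, 0.57], [0, 0, 0, 0.5, -3, 0, 0.57]]}}

```text
clock: 11.42
eef_pos: [535.5, -184.3, 25.4]
eef_rot: [-3.142, -0.0, 1.736]
wrist_force: [0.1, 1.6, -0.4]
finger_gap: 40.2
finger_force: 1.0
```

```bash
cat >> h.py <<'E'
def neck():
    r=[]
    for n in('scene','side'):
        a=manip.camera(n); h=cv2.cvtColor(a,cv2.COLOR_RGB2HSV); m=cv2.inRange(h,(8,120,60),(28,255,255))|cv2.inRange(h,(0,130,60),(8,255,255))
        k,_,st,c=cv2.connectedComponentsWithStats(m)
        for j in range(1,k):
            if st[j,4]>60: 
                p=cast(n,*c[j],35)
                if p[1]<-80 and p[0]>450 and p[0]<650: r.append((n,st[j].tolist(),c[j].round(1).tolist(),p.round(1).tolist()))
        cv2.imwrite(f'pics/last_{n}.png',a[:,:,::-1])
    return r
E
python3 - <<'E'
from h import *
for r in neck(): print(*r)
E
```

```text
scene [128, 232, 26, 28, 453] [139.8, 246.6] [548.1, -220.9, 35.0]
side [289, 109, 16, 27, 225] [296.1, 120.5] [538.6, -212.7, 35.0]
```

{"name": "servo_tool", "arguments": {"rows": [[0, 0, 0, 0, -3, 0, 0.57], [0, 0, 0, 0, -3, 0, 0.57], [0, 0, 0, 0, -3, 0, 0.57], [0, 0, 0, 0, -3, 0, 0.57], [0, 0, 0, 0, -3, 0, 0.57], [0, 0, 0, 0, -2, 0, 0.57], [0, 0, 0, 0, -1, 0, 0.57], [0, 0, 0, 0, -1, 0, 0.57]]}}

```text
clock: 12.52
eef_pos: [535.5, -203.0, 25.5]
eef_rot: [-3.142, -0.0, 1.737]
wrist_force: [-0.8, 3.5, -0.6]
finger_gap: 40.2
finger_force: 0.9
```

{"name": "servo_tool", "arguments": {"rows": [[0, 0, 0, 0, -1, 0, 0.57], [0, 0, 0, 0, -1, 0, 0.57], [0, 0, 0, 0, -1, 0, 0.57], [0, 0, 0, 0, 0, 0, 0.57]]}}

```text
clock: 13.02
eef_pos: [535.5, -206.1, 25.5]
eef_rot: [3.142, 0.0, 1.737]
wrist_force: [-0.8, 1.9, 0.6]
finger_gap: 40.7
finger_force: 0.6
```

{"name": "servo_tool", "arguments": {"rows": [[0, 0, 0, 0, -1, 0, 0.57], [0, 0, 0, 0, -1, 0, 0.57], [0, 0, 0, 0, 0, 0, 0.57]]}}

```text
clock: 13.4
eef_pos: [535.5, -208.1, 25.4]
eef_rot: [-3.142, 0.0, 1.737]
wrist_force: [1.2, 1.6, 0.2]
finger_gap: 40.7
finger_force: 0.7
```

{"name": "servo_tool", "arguments": {"rows": [[0, 0, 0, 0, -1, 0, 0.57], [0, 0, 0, 0, -1, 0, 0.57], [0, 0, 0, 0, 0, 0, 0.57]]}}

```text
clock: 13.78
eef_pos: [535.3, -209.8, 25.4]
eef_rot: [-3.141, -0.001, 1.737]
wrist_force: [-0.9, 5.1, 1.2]
finger_gap: 40.4
finger_force: 2.1
```

Run:
```python
from h import *
for r in neck(): print(*r)
a=cv2.imread('pics/last_scene.png');b=cv2.imread('pics/last_side.png')
cv2.imwrite('pics/m5.png',np.hstack([cv2.resize(a[220:290,95:165],(395,395),interpolation=3),cv2.resize(b[85:155,255:325],(395,395),interpolation=3)]))
```

```text
scene [118, 236, 28, 23, 377] [129.7, 249.0] [541.2, -246.6, 35.0]
side [291, 105, 16, 27, 179] [297.7, 116.6] [538.4, -236.4, 35.0]
```

View pics/m5.png

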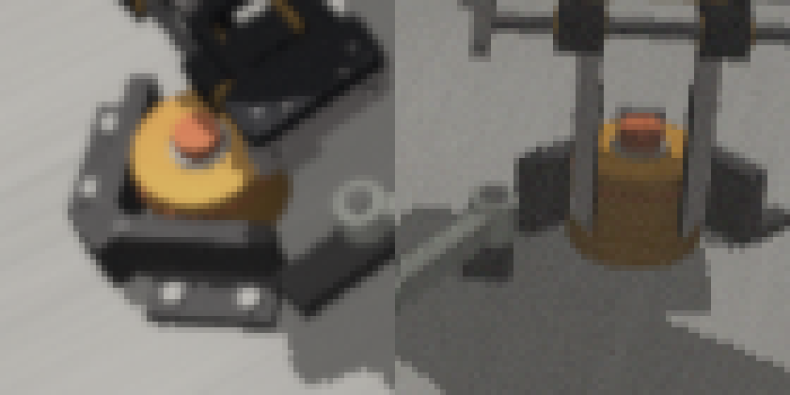

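The canister sits in the V and touches both arms or nearly so (neck at crop (195,130)). The force is rising, so I go in 1 mm steps.

{"name": "servo_tool", "arguments": {"rows": [[0, 0, 0, 0, -1, 0, 0.57], [0, 0, 0, 0, 0, 0, 0.57]]}}

```text
clock: 14.12
eef_pos: [535.2, -210.2, 25.3]
eef_rot: [-3.141, -0.002, 1.737]
wrist_force: [-2.3, 9.7, 3.1]
finger_gap: 40.8
finger_force: 4.7
```

The reaction force lies along the V axis, so both arms are bearing. One more small nudge, then back off.

{"name": "servo_tool", "arguments": {"rows": [[0, 0, 0, 0, -0.5, 0, 0.57], [0, 0, 0, 0, 0, 0, 0.57], [0, 0, 0, 0, 0, 0, 0.57]]}}

```text
clock: 14.5
eef_pos: [535.1, -210.4, 25.4]
eef_rot: [-3.141, -0.002, 1.737]
wrist_force: [-2.9, 10.3, 4.3]
finger_gap: 40.4
finger_force: 5.8
```

{"name": "servo_tool", "arguments": {"rows": [[0, 0, 0, 0, 1, 0, 0.57], [0, 0, 0, -0.5, 2, 0, 0.57], [0, 0, 0, -0.5, 3, 0, 0.57], [0, 0, 0, -1, 5, 0, 0.57], [0, 0, 0, -1, 8, 0, 0.57], [0, 0, 0, -2, 10, 0, 0.57], [0, 0, 0, -2, 10, 0, 0.8], [0, 0, 0, -2, 10, 0, 1], [0, 0, 0, 0, 0, 0, 1], [0, 0, 0, 0, 0, 20, 1], [0, 0, 0, 0, 0, 30, 1], [0, 0, 0, 0, 0, 30, 1], [0, 0, 0, 0, 0, 20, 1]]}}

```text
clock: 16.12
eef_pos: [526.8, -162.9, 127.0]
eef_rot: [3.14, 0.001, 1.736]
wrist_force: [-0.1, -0.4, 0.1]
finger_gap: 0.3
finger_force: 0.0
```

Run:
```python
from h import *
for r in neck(): print(*r)
a=cv2.imread('pics/last_scene.png')
q=[539.6,-244.4]
print(proj('scene',[539.6,-244.4,62]),proj('side',[539.6,-244.4,62]))
for n in('scene','side'):
    h=cv2.cvtColor(cv2.imread(f'pics/last_{n}.png'),cv2.COLOR_BGR2HSV)
    m=cv2.inRange(h,(0,140,90),(11,255,255));k,_,st,c=cv2.connectedComponentsWithStats(m)
    for j in range(1,k):
        p=cast(n,*c[j],59)
        if st[j,4]>12 and abs(p[0]-540)<60 and abs(p[1]+244)<60: print(n,st[j],c[j],p)
```

```text
scene [118, 236, 27, 23, 468] [131.3, 247.7] [539.6, -241.5, 35.0]
side [287, 106, 23, 19, 199] [299.0, 112.7] [538.8, -260.7, 35.0]
[127.93597099 242.95946585] [298.4081718  106.32895418]
scene [126 240   7   7  37] [129.08108108 243.24324324] [ 539.93786433 -242.07106821   59.        ]
side [296 106   6   3  17] [298.64705882 106.94117647] [ 539.17273433 -247.04547727   59.        ]
```

The canister is home, within about 2 mm in both views. Next I plan the gate push on the outer side of the bar.

Run:
```python
from h import *
O=np.array([539.6,-244.4]);t=1.736;M=np.array([[np.cos(t),-np.sin(t)],[np.sin(t),np.cos(t)]])
def p(a,e=0):
    w=6+8*abs(np.cos(a))+12.5*abs(np.sin(a))+e
    return O+M@[42+70*np.sin(a)+w*np.cos(a),-70+70*np.cos(a)-w*np.sin(a)]
L=[p(2.07,15)]+[p(a) for a in np.linspace(2.07,0,16)]
for i,x in enumerate(L): print(i,x.round(1),(x-L[i-1]).round(1) if i else x-manip.read_state()['eef_pos'][:2])
```

```text
0 [ 658.5 -137.1] [131.08019065  25.98389961]
1 [ 644.3 -132.1] [-14.2   4.9]
2 [ 635.5 -126.8] [-8.8  5.4]
3 [ 625.7 -122.7] [-9.8  4.1]
4 [ 615.2 -120.2] [-10.5   2.6]
5 [ 605.1 -119. ] [-10.2   1.1]
6 [ 595.9 -119. ] [-9.2  0.1]
7 [ 586.5 -120.1] [-9.4 -1.2]
8 [ 577.1 -122.7] [-9.4 -2.6]
9 [ 568.  -126.7] [-9.2 -4. ]
10 [ 559.2 -132.1] [-8.7 -5.4]
11 [ 551.2 -139. ] [-8.  -6.8]
12 [ 544.2 -147.1] [-7.  -8.1]
13 [ 538.4 -156.4] [-5.8 -9.3]
14 [ 534.1 -166.7] [ -4.4 -10.3]
15 [ 531.3 -177.7] [ -2.7 -11. ]
16 [ 530.4 -189.2] [ -0.9 -11.4]
```

{"name": "servo_tool", "arguments": {"rows": [[0, 0, 0, 10, 2, 0, 1], [0, 0, 0, 20, 4, 0, 1], [0, 0, 0, 25, 5, 0, 1], [0, 0, 0, 25, 5, 0, 1], [0, 0, 0, 25, 5, 0, 1], [0, 0, 0, 18, 4, 0, 1], [0, 0, 0, 8, 1, 0, 1], [0, 0, 0, 0, 0, -10, 1], [0, 0, 0, 0, 0, -22, 1], [0, 0, 0, 0, 0, -25, 1], [0, 0, 0, 0, 0, -25, 1], [0, 0, 0, 0, 0, -20, 1], [0, 0, 0, 0, 0, -8, 1], [0, 0, 0, 0, 0, 0, 1]]}}

```text
clock: 17.98
eef_pos: [657.4, -136.5, 15.3]
eef_rot: [-3.141, -0.0, 1.737]
wrist_force: [0.5, 0.1, 0.1]
finger_gap: 0.3
finger_force: 0.0
```

{"name": "servo_tool", "arguments": {"rows": [[0, 0, 0, -4, 1, 0, 1], [0, 0, 0, -5, 2, 0, 1], [0, 0, 0, -5, 2, 0, 1], [0, 0, 0, -4.5, 2.5, 0, 1], [0, 0, 0, -4.5, 2.5, 0, 1], [0, 0, 0, -5, 2, 0, 1], [0, 0, 0, -5, 2, 0, 1], [0, 0, 0, -5, 1.5, 0, 1], [0, 0, 0, -5.5, 1, 0, 1], [0, 0, 0, -5, 0.5, 0, 1], [0, 0, 0, -5, 0.5, 0, 1]]}}

```text
clock: 19.35
eef_pos: [603.7, -119.0, 15.5]
eef_rot: [3.141, 0.0, 1.737]
wrist_force: [1.5, -0.7, -0.3]
finger_gap: 0.1
finger_force: 0.7
```

{"name": "servo_tool", "arguments": {"rows": [[0, 0, 0, -4.5, 0, 0, 1], [0, 0, 0, -4.5, 0, 0, 1], [0, 0, 0, -4.5, -0.5, 0, 1], [0, 0, 0, -4.5, -0.5, 0, 1], [0, 0, 0, -4.5, -1.5, 0, 1], [0, 0, 0, -4.5, -1.5, 0, 1], [0, 0, 0, -4.5, -2, 0, 1], [0, 0, 0, -4.5, -2, 0, 1], [0, 0, 0, -4.5, -2.5, 0, 1], [0, 0, 0, -4, -3, 0, 1], [0, 0, 0, -4, -3.5, 0, 1], [0, 0, 0, -4, -3.5, 0, 1], [0, 0, 0, -3.5, -4, 0, 1], [0, 0, 0, -3.5, -4, 0, 1], [0, 0, 0, -3, -4.5, 0, 1], [0, 0, 0, -3, -4.5, 0, 1], [0, 0, 0, -2, -5, 0, 1], [0, 0, 0, -2, -5, 0, 1], [0, 0, 0, 0, 0, 0, 1]]}}

```text
clock: 21.72
eef_pos: [534.3, -166.9, 15.4]
eef_rot: [-3.141, 0.0, 1.736]
wrist_force: [-0.2, 0.0, -0.8]
finger_gap: 0.6
finger_force: 0.0
```

Run:
```python
from h import *
print(neck())
a=cv2.imread('pics/last_scene.png');b=cv2.imread('pics/last_side.png')
cv2.imwrite('pics/m6.png',np.hstack([cv2.resize(a[215:295,95:175],(395,395),interpolation=3),cv2.resize(b[85:165,250:330],(395,395),interpolation=3)]))
```

```text
[('scene', [118, 236, 27, 23, 465], [131.2, 247.7], [539.4, -241.5, 35.0]), ('side', [302, 107, 8, 17, 90], [305.6, 114.4], [519.5, -255.6, 35.0])]
```

View pics/m6.png

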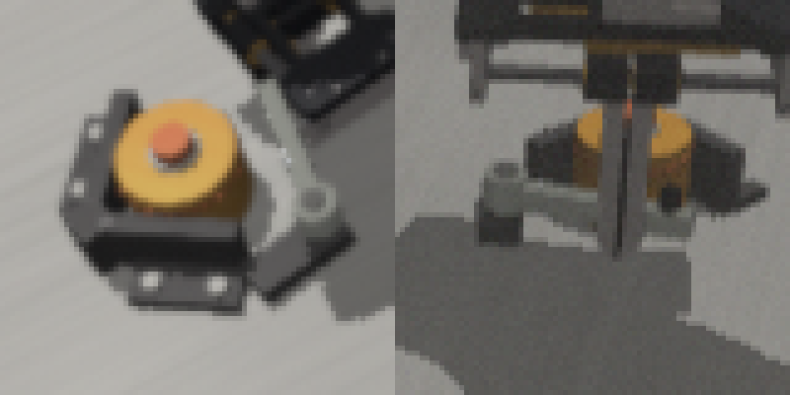

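The gate has followed the fingers and is nearly shut, and the canister is unmoved (pin at side crop (670,198)). I close the last part.

{"name": "servo_tool", "arguments": {"rows": [[0, 0, 0, -1, -3, 0, 1], [0, 0, 0, -1, -3, 0, 1], [0, 0, 0, -1, -4, 0, 1], [0, 0, 0, -0.5, -3, 0, 1], [0, 0, 0, -0.5, -3, 0, 1], [0, 0, 0, 0, -2, 0, 1], [0, 0, 0, 0, -2, 0, 1], [0, 0, 0, 0, 0, 0, 1]]}}

```text
clock: 22.82
eef_pos: [530.5, -186.7, 15.4]
eef_rot: [-3.141, 0.0, 1.737]
wrist_force: [-0.2, -0.5, 0.1]
finger_gap: 0.5
finger_force: 0.0
```

{"name": "servo_tool", "arguments": {"rows": [[0, 0, 0, 0, -1, 0, 1], [0, 0, 0, 0, -1, 0, 1], [0, 0, 0, 0, -1, 0, 1], [0, 0, 0, 0, 0, 0, 1]]}}

```text
clock: 23.32
eef_pos: [530.5, -188.4, 15.4]
eef_rot: [-3.142, -0.002, 1.737]
wrist_force: [0.7, 9.6, 3.4]
finger_gap: 0.5
finger_force: 4.6
```

{"name": "servo_tool", "arguments": {"rows": [[0, 0, 0, 0, -0.5, 0, 1], [0, 0, 0, 0, 0, 0, 1], [0, 0, 0, 0, 0, 0, 1]]}}

```text
clock: 23.7
eef_pos: [530.5, -188.4, 15.4]
eef_rot: [-3.141, -0.002, 1.737]
wrist_force: [-0.0, 12.8, 1.9]
finger_gap: 0.8
finger_force: 6.2
```

{"name": "servo_tool", "arguments": {"rows": [[0, 0, 0, 0, 2, 0, 1], [0, 0, 0, 0, 8, 0, 1], [0, 0, 0, 0, 15, 0, 1], [0, 0, 0, 0, 20, 0, 1], [0, 0, 0, 0, 20, 20, 1], [0, 0, 0, 0, 20, 30, 1], [0, 0, 0, 0, 20, 30, 1], [0, 0, 0, 0, 10, 30, 1], [0, 0, 0, 0, 0, 30, 1], [0, 0, 0, 0, 0, 0, 1]]}}

```text
clock: 24.95
eef_pos: [531.3, -74.1, 157.4]
eef_rot: [3.138, 0.001, 1.738]
wrist_force: [-0.3, -0.4, 0.1]
finger_gap: 0.3
finger_force: 0.0
```

Run:
```python
from h import *
print(neck())
a=cv2.imread('pics/last_scene.png');b=cv2.imread('pics/last_side.png')
cv2.imwrite('pics/m7.png',np.hstack([cv2.resize(a[215:295,95:175],(395,395),interpolation=3),cv2.resize(b[85:165,250:330],(395,395),interpolation=3)]))
```

```text
[('scene', [118, 236, 27, 23, 471], [131.3, 247.7], [539.5, -241.4, 35.0]), ('side', [287, 105, 23, 14, 173], [298.4, 111.8], [541.3, -266.3, 35.0])]
```

View pics/m7.png

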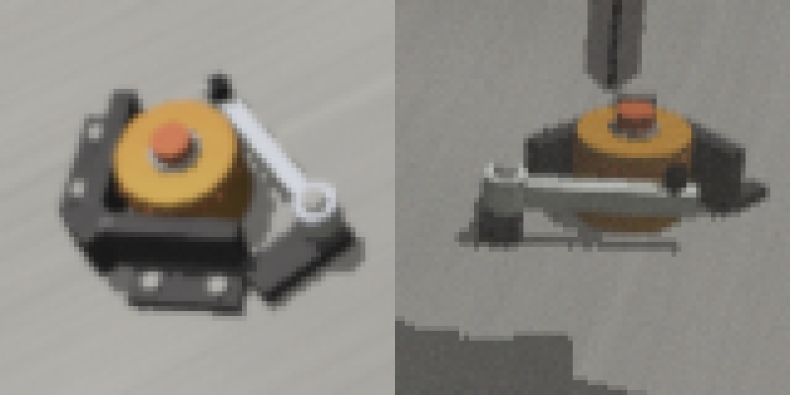

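The gate lies across the mouth against its stop and the canister has not shifted (pin at scene crop (218,82)). I check the gate angle numerically, then hand in.

Run:
```python
from h import *
t=1.736;M=np.array([[np.cos(t),-np.sin(t)],[np.sin(t),np.cos(t)]]);O=np.array([539.6,-244.4])
k=395/80
for n,u,v in(('scene',95+218/k,215+79/k),('side',250+(676-395)/k,85+168/k)):
    d=M.T@(cast(n,u-.4,v-.4,48)[:2]-O)-[42,-70]; print(n,d,np.arctan2(*d))
print(manip.sign_off())
```

```text
scene [ 2.46866909 93.46544765] 0.026406499151501246
side [ 1.11484378 92.6090417 ] 0.012037592751054529
the job is handed in; nothing more can be done
None
```

The job is handed in at about 25 s: the short canister stands home against both arms of the V (within about 3 mm by camera), the gate is shut (measured at 0.01–0.03 rad), and the arm never went near the tall canister, tube or cap, though I did not re-measure them; no verdict came back.

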